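Put the tape reel away in the first-aid box

TASK

Lift the reel of tape up off its post, lay it down on its side on the open table top and let go of it, then pick it up again and lay it on its side in the empty bay of the first-aid box. Close the box's lid fully. Handle the reel gently (do not drop it), and leave the cup, the tin and the pill case where they are.

Things in the scene. Friction and masses are not known exactly. Their poses are not given: they have to be found in the camera images.
- reel: Reel of blue medical tape, 0.15 kg, 100 mm long: blue wound body 59 mm in diameter between two white square end plates 60 x 60 x 6 mm, 34 mm bore right through. Origin at the centre of its lower end as it stands on the post, z along the bore, x and y square to the plates' flat sides. It does not roll: on its side its axis is 30 mm up. It starts on the stand's base, post in its bore, at any yaw.
- reel_mid (a point): The middle of the reel: on its axis, 50 mm from either end; axes as reel.
- stand: Fixed tape stand: round pale wood base 100 mm in diameter, 15 mm high, with an upright steel post 24 mm in diameter whose tip is 122 mm above the table (7 mm above the top of the reel). Origin at the centre of the base's underside, z up.
- post_tip (a point): Top of the post, on its axis, 122 mm above the table.
- box: Fixed white plastic first-aid box, outer 180 (x) x 240 (y) x 85 mm high, walls and floor 5 mm. Origin at the centre of its underside, z up; -x is the front with the grey catch, +x the hinge side. A partition 70 mm high at y = -14.5 mm divides it: the half towards +y is the empty bay, the half towards -y is filled with packs up to 67 mm.
- bay (a point): Centre of the empty bay's floor, at (0, 51.5, 5) mm in the box frame, axes as the box. The bay is 170 mm (x) x 127 mm (y) inside, its rim 80 mm above its floor, so the lid shuts only over a reel lying on its side. The open lid stands along its +x side.
- lid (a joint): Lid angle: 0 fully shut, 1.57 upright, at most 1.9. White slab 180 x 240 x 8 mm, green cross outside; its hinge line runs along the box's y at (90, y, 85.5) mm in the box frame, level with the lid's inner face. It opens upward, away from the front; the stiff hinge (0.2 N m) leaves it where it is put, so it must be pushed all the way down.
- lid_edge (a point): Middle of the lid's free (front) edge, half-way through its thickness, 180 mm from the hinge line; z points out of the lid's outer face, -x from the hinge to the edge.
- cup: Blue ceramic cup without a handle, 76 mm across, 75 mm high, loose; origin at the centre of its underside. Leave it alone.
- tin: Round aluminium tin with screw lid, 70 mm across, 50 mm high, loose; origin at the centre of its underside. Leave it alone.
- pill_case: Clear pill case 122 x 52 x 23 mm (long along x), loose; origin at the centre of its underside. Leave it alone.

How it is judged:
By the outcome, as a careful person would: the job done as asked, in the order asked, and still so for the second after the job is handed in, with the robot touching nothing.
It also fails if it takes over 72 s, if anything falls off the work surface, if the arm or the gripper's body presses on something with over 40 N, if the wrist force passes 120 N, or if a joint passes its speed limit or range.

ROBOT

A 6-joint arm with a two-finger parallel gripper is mounted at the origin on the work surface. World frame = base frame: x ahead of the robot, y to its left, z up, the work surface at z = 0. Lengths are in m, angles in rad, forces in N, time in s.
With the tool pointing down it reaches from about 0.375 to 0.9 m from the base axis. Payload 3.1 kg.
Tool frame: the origin (TCP) lies at the very end of the fingers, on their centre line; the grasp point (between the pads) lies 19 mm behind it; z points along the fingers, y is the line along which they close (so a half turn about z gives the same grasp; the last joint's range is limited). The gripper opens to 85 mm and grips with 20 to 120 N. Pads are 22 mm wide; open, the fingers measure 114 mm over their backs; the gripper's body (76 mm by 85 mm) begins 54 mm behind the grasp point. The pads swing forward as they close: fully open they stand 13 mm farther back than shut.
Start: joints at [1.071, 0.527, 1.433, -0, 1.181, -0.178], TCP at [0.197, 0.593, 0.231] pointing down, gripper open.
Joint ranges: [-3.08, 3.08], [-0.75, 2.2], [0.22, 2.44], [-1.43, 4.57], [0, 2.65], [-2.85, 2.85]. Speed limits (rad/s): [2.79, 2.79, 3.14, 3.14, 3.14, 3.14].

INTERFACE

Orientations are given as a unit quaternion [x, y, z, w].
In Python, from station import telemetry, snapshot, ticket gives the robot as it stands.
- The arm moves only by the tool move_arm, never from a script. Its argument "commands" is text: rows parted by semicolons, each of 7 numbers parted by spaces: the shift along the tool's x, y, z in mm, then the turn, a rotation vector about the tool's x, y, z in degrees, then the opening, from -1 (shut) to 1 (fully open). A call has exactly 5 rows; each row is the pose to reach, as a shift and turn from the pose commanded when the call began, along the tool's axes at that moment; what a row does not reach only later rows make up. A row lasts 1/8 s, in which the tool goes at most 62.5 mm and 10.7 degrees, less where a joint would pass 70% of its speed; a pose out of reach is approached as far as the arm can. A call with a gripper value outside its range is refused whole. The fingers move at their own pace and stop on an object; "grip_force" is the grip in N (left out, the last holds). Time passes only in rows, so rows that repeat a pose let the fingers close, or fill a call up. It gives the time, the measured TCP pose, the force, the opening and the grip force at its end, in the units of the state.
- telemetry.sense(): the state, without advancing time (a new reading comes with each control period).
- snapshot(name): name is "scene" or "top"; returns a dict with "image" (400x640x3 uint8, red, green, blue), "fx", "fy", "cx", "cy" (pixels), "k1" (the pictures are not rectified: a ray, as slopes to the right and down, at radius r is drawn at 1 + k1 r^2 times it, then the intrinsics apply), "pose" (4x4, takes a point from camera to world coordinates). Camera axes: x right, y down, z forward; pixel columns grow to the right and rows downward; lengths in m; the calibration is good to about 2 mm. A picture is of the moment at which its call begins. There is no depth.
- ticket.sign_off(): hands the job in; it is judged then, once.
The state is a dict: "t": time; "q": joint angles; "qd": joint speeds; "tau": joint torques, N m; "tcp_pos": TCP position; "tool_rot": TCP orientation; "force": force on the tool from outside, world axes, zero at the start; "ft_torque": the same for the moment, N m; "finger_gap": opening from 0.0 (shut) to 1.0 (fully open); "gripper_force": force on a finger pad.
Only numpy, scipy, OpenCV 4.12 (cv2) and the standard library are available. Lean on these libraries where they do the work, as an engineer would, in place of code of your own. Each camera call takes 0.05 s, during which the arm holds its last target. There are 200 camera calls.

## Working session

There is one attempt and no reset: what is moved stays moved. The work goes in short steps, Python scripts to look and compute and a tool call to move; the robot and the scene stay as the last step left them, time stands still between calls to the robot, and variables do not carry over. Pictures are saved under pics/ and viewed, at most 13 in all, crops included, and the job is handed in when it is done.

Besides the shell and the picture viewer there is one more tool, called after "Request:" as a command line: name --argument value ..., lists and objects as JSON in quotes. move_arm: Moves the arm, as the interface text tells. Its arguments: {"type":"object","properties":{"commands":{"type":"string"},"grip_force":{"type":"number"}},"required":["commands"]}

```bash
ls; mkdir -p pics; python3 - <<'E'
from station import telemetry, snapshot
import cv2
for n in ("scene","top"):
    s=snapshot(n); cv2.imwrite(f"pics/{n}0.png",s["image"][:,:,::-1])
    print(n,s["fx"],s["fy"],s["cx"],s["cy"],s["k1"],s["pose"])
print(telemetry.sense())
E
```

```text
pics
scene 394.7334351707114 394.7334351707114 321.7190532072477 197.07022861541824 -0.05333352833722608 [[ 0.25681921  0.64386364 -0.72075204  1.19859878]
 [ 0.96645712 -0.17273506  0.19006111 -0.1575497 ]
 [-0.00212571 -0.74538729 -0.66662828  0.7014011 ]
 [ 0.          0.          0.          1.        ]]
top 423.92731848680097 423.92731848680097 325.81473932329027 191.3517849182068 -7.092327982534638e-05 [[-2.21319669e-02 -9.70776213e-01  2.38963848e-01  3.59237780e-01]
 [-9.99751233e-01  2.21515739e-02 -2.60390929e-03 -7.55044325e-04]
 [-2.76561214e-03 -2.38962031e-01 -9.71024973e-01  9.67882080e-01]
 [ 0.00000000e+00  0.00000000e+00  0.00000000e+00  1.00000000e+00]]
{'t': 0.1, 'q': array([ 1.07149327e+00,  5.28375552e-01,  1.43376604e+00,  1.63789095e-05,
        1.18140204e+00, -1.78471412e-01]), 'qd': array([-0.00182291, -0.00232746, -0.00314706, -0.00060301,  0.00021367,
       -0.00022933]), 'tau': array([-3.33977559e-04, -4.43301415e+01, -1.78584892e+01, -2.81104340e-04,
        3.90248839e-03,  1.50605979e-05]), 'tcp_pos': array([0.19673771, 0.59255555, 0.23043262]), 'tool_rot': array([ 1.59731705e-01,  9.87159982e-01, -9.17489457e-04, -3.31431664e-04]), 'force': array([0.42106328, 0.14438348, 0.66024255]), 'ft_torque': array([-0.01955706, -0.02582636,  0.06807299]), 'gripper_force': 0.0, 'finger_gap': 1.0022266543881155}
```

View pics/scene0.png

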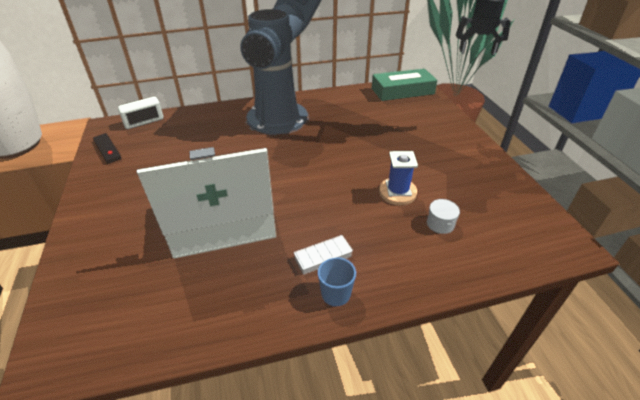

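View pics/top0.png

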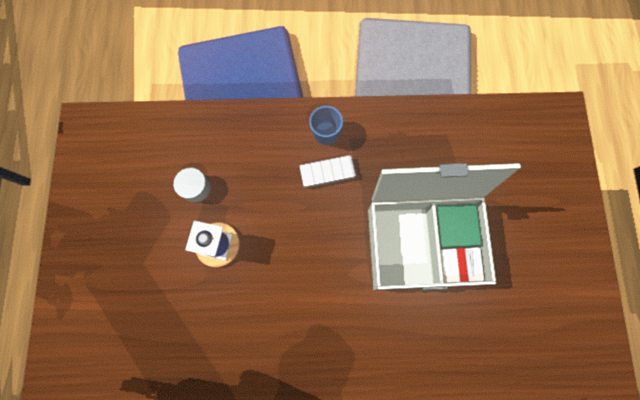

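The scene picture shows the reel on its stand at about (401,175), the tin at (443,216), the pill case at (323,254), the cup at (337,282) and the box with its lid open at (210,200). In the top picture the reel's upper plate is at (205,239) with the base at (218,245). The box spans (372..495, 200..290), with the empty bay on the left, which is +y. I'll zoom in to get exact corners.

```bash
cat > h.py <<'E'
import numpy as np, cv2
from scipy.spatial.transform import Rotation as R
from scipy.optimize import least_squares
from station import telemetry, snapshot
def cam(n):
    s=snapshot(n); s["P"]=np.array(s["pose"]); return s
def proj(s,p):
    p=np.atleast_2d(p); c=(p-s["P"][:3,3])@s["P"][:3,:3]
    u=c[:,:2]/c[:,2:]; u=u*(1+s["k1"]*(u**2).sum(1,keepdims=True))
    return u*[s["fx"],s["fy"]]+[s["cx"],s["cy"]]
def onz(s,px,z):
    """world points at height z seen at pixels px"""
    d=(np.atleast_2d(px)-[s["cx"],s["cy"]])/[s["fx"],s["fy"]]; u=d.copy()
    for _ in range(10): u=d/(1+s["k1"]*(u**2).sum(1,keepdims=True))
    v=np.c_[u,np.ones(len(u))]@s["P"][:3,:3].T; o=s["P"][:3,3]
    return o+v*((z-o[2])/v[:,2])[:,None]
def crop(s,x,y,w,h,k):
    return cv2.resize(s["image"][y:y+h,x:x+w,::-1],None,fx=k,fy=k,interpolation=cv2.INTER_CUBIC)
def go(p,rot=None):
    """shift (mm) and rotvec (deg) in tool axes from the present measured pose to world pose"""
    t=telemetry.sense(); A=R.from_quat(t["tool_rot"])
    d=A.inv().apply(np.array(p)-t["tcp_pos"])*1000
    r=(A.inv()*rot).as_rotvec(degrees=True) if rot is not None else 0
    return np.round(d,1),np.round(r,1)
E
python3 - <<'E'
from h import *
a=cam("scene");b=cam("top")
im=np.zeros((600,800,3),np.uint8)
im[:300,:300]=crop(a,372,145,50,60,6)[:300,:300]
im[300:600,:360]=crop(b,180,215,72,60,5)
im[:300,300:800]=crop(b,360,155,166,140,3)[:300,:500][:, :498] if 0 else cv2.resize(b["image"][155:255+40,360:526,::-1],(500,300),interpolation=cv2.INTER_CUBIC)
im[300:600,360:800]=cv2.resize(a["image"][140:260,135:311,::-1],(440,300),interpolation=cv2.INTER_CUBIC)
cv2.imwrite("pics/zoom.png",im)
E
```

```text
(no output)
```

View pics/zoom.png

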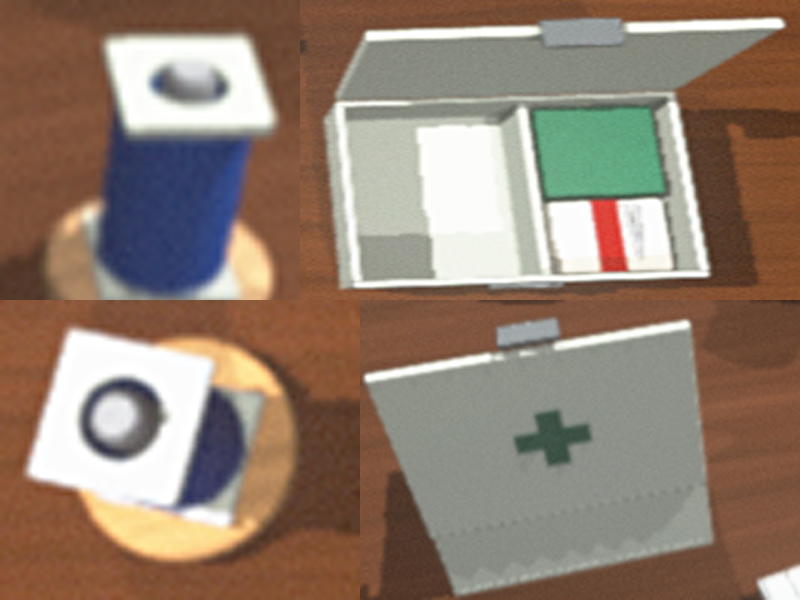

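The zoom shows the reel's top plate corners and tilt, the box rim corners, and the lid edge in both views. I'll fit the poses from these.

```bash
python3 - <<'E'
from h import *
a=cam("scene");b=cam("top")
T=np.array([(70,328),(215,357),(180,507),(27,477)])-[0,300]
T=T/5-.4+[180,215]
S=np.array([(103,37),(250,37)])/6-.4+[372,145]
def top(p):
    r=R.from_euler('z',p[2]).as_matrix()[:2,:2]
    c=np.array([(1,1),(1,-1),(-1,-1),(-1,1)])*.03
    return np.c_[c@r.T+p[:2],np.full(4,.115)]
f=lambda p:(proj(b,top(p))-T).ravel()
s=least_squares(f,[.45,.25,.0]);print("reel",s.x,np.degrees(s.x[2]),s.fun.round(1))
print("reel centre/yaw scene pred corners",(proj(a,top(s.x))-[372,145])*6)
base=np.array([(187,337),(187,561),(75,450),(298,450)])
print("base centre from ellipse",onz(b,(np.array([187,449])-[0,300])/5-.4+[180,215],.015))
z2t=lambda q:(np.array(q)-[300,0])*[166/500,140/300]-.4+[360,155]
z2s=lambda q:(np.array(q)-[360,300])/2.5-.3+[135,140]
def W(p,q): return np.array(q)@R.from_euler('z',p[2]).as_matrix().T+[p[0],p[1],0]
rim=[(-.09,.12,.085),(-.09,-.12,.085),(.09,-.12,.085),(.09,.12,.085)]
rimz=[(344,286),(709,275),(675,94),(337,103)]
def lid(p):
    th=p[3]; c,sn=np.cos(th),np.sin(th)
    # local point at distance d from hinge, offset n outward
    g=lambda d,n,y:(.09-d*c+n*sn,y,.0855+d*sn+n*c)
    return [g(.18,.004,.12),g(.18,.004,-.12)]
def fb(p):
    r=[proj(b,W(p,rim))-z2t(rimz), proj(b,W(p,lid(p)))-z2t([(366,35),(783,22)]),
       proj(a,W(p,lid(p)))-z2s([(690,322),(367,378)])]
    return np.concatenate(r).ravel()
s=least_squares(fb,[.45,-.25,0,1.6]);print("box",s.x,s.fun.reshape(-1,2).round(1))
p=s.x
print("bay",W(p,[(0,.0515,.005)]),"lid edge",W(p,lid(p)))
print("tin",onz(b,(191,184),.05),"cup",onz(b,(326,122),.075),"pill",onz(b,[(301,161),(354,156),(355,178),(305,187)],.023))
E
```

```text
reel [ 0.47789169  0.24455855 -0.21338262] -12.22592354579628 [ 0.1  0.5 -0.3  0.3 -0.7 -0.5  0.9 -0.2]
reel centre/yaw scene pred corners [[275.54415762 123.22070034]
 [130.53584719 127.33862281]
 [104.79573004  41.92920298]
 [243.49961443  38.25875221]]
base centre from ellipse [[0.47657473 0.24388056 0.015     ]]
box [ 0.46305702 -0.22064216  0.01408702  1.63444851] [[ 2.5  0.3]
 [-0.8  1.1]
 [-0.6 -0.7]
 [-0.7 -0.9]
 [-0.3 -0.2]
 [-0.3  0.9]
 [ 0.4  1. ]
 [-0.4 -0.1]]
bay [[ 0.46233156 -0.16914727  0.005     ]] lid edge [[ 0.56679772 -0.09916875  0.26488104]
 [ 0.5701785  -0.33914494  0.26488104]]
tin [[0.60898268 0.29850537 0.05      ]] cup [[ 0.74033712 -0.00714044  0.075     ]] pill [[ 0.66612     0.0530705   0.023     ]
 [ 0.67554212 -0.07119869  0.023     ]
 [ 0.6220225  -0.07147684  0.023     ]
 [ 0.60317289  0.0443762   0.023     ]]
```

```bash
cat >> h.py <<'E'
YAW=-12.2; MID=np.array([.4775,.2443,.065])
def tool(az,th,yaz=None):
    """tool z at azimuth az, th deg below horizontal; y at az-90"""
    c=lambda d:np.array([np.cos(np.radians(d)),np.sin(np.radians(d)),0])
    z=c(az)*np.cos(np.radians(th))-np.array([0,0,np.sin(np.radians(th))]); y=c(az-90)
    return R.from_matrix(np.c_[np.cross(y,z),y,z])
E
python3 - <<'E'
from h import *
for az,th in((77.8,25),(77.8,90)):
  print(go([.42,.06,.30],tool(az,th)))
E
```

```text
(array([-379.7, -435.5,  -68.8]), array([-47.2,  52.5,  74. ]))
(array([-379.7, -435.5,  -68.8]), array([-0. ,  0. , 83.8]))
```

Request:
move_arm --commands "-38 -44 -7 -4.7 5.2 7.4 1; -76 -87 -14 -9.4 10.5 14.8 1; -114 -131 -21 -14.1 15.7 22.2 1; -152 -174 -28 -18.8 21 29.6 1; -190 -218 -34 -23.5 26.2 37 1"

```text
t: 0.92
tcp_pos: [0.31, 0.325, 0.2663]
tool_rot: [0.453, 0.84, 0.234, -0.186]
force: [1.6, 0.8, -0.2]
finger_gap: 1.0
gripper_force: 0.0
```

```bash
python3 - <<'E'
from h import *
t=telemetry.sense();print(t["q"].round(3),t["tcp_pos"])
print(go([.42,.06,.30],tool(77.8,25)))
E
```

```text
[ 0.136  0.222  2.041  0.721  1.04  -0.872] [0.3100359  0.32496068 0.26631082]
(array([-218.2,  -26.2, -187.4]), array([-23.3,  26.2,  37. ]))
```

Request:
move_arm --commands "-44 -5 -37 -4.7 5.2 7.4 1; -87 -10 -75 -9.3 10.5 14.8 1; -131 -16 -112 -14 15.7 22.2 1; -175 -21 -150 -18.6 21 29.6 1; -218 -26 -187 -23.3 26.2 37 1"

```text
t: 1.55
tcp_pos: [0.421, 0.0594, 0.2997]
tool_rot: [0.658, 0.528, 0.417, -0.337]
force: [0.3, 0.6, -0.6]
finger_gap: 1.001
gripper_force: 0.0
```

```bash
python3 - <<'E'
from h import *
t=telemetry.sense();print(t["q"].round(3),t["tcp_pos"])
A=tool(77.8,25); a=A.as_matrix()[:,2]
print(go([.42,.06,.30],A))
print(go(MID-.10*a,A)); print(go(MID+.019*a,A))
E
```

```text
[-0.779  0.444  2.04   0.872  1.531 -1.024] [0.42102571 0.05936428 0.29971913]
(array([ 0.4, -1.1,  0.2]), array([ 0.1,  0.1, -0.2]))
(array([-130.9,   16.4,  174.1]), array([ 0.1,  0.1, -0.2]))
(array([-130.7,   16.2,  293.1]), array([ 0.1,  0.1, -0.2]))
```

Request:
move_arm --commands "-30 4 35 0 0 0 1; -65 8 75 0 0 0 1; -100 12 120 0 0 0 1; -130 16 160 0 0 0 1; -131 16.3 174 0 0 0 1"

```text
t: 2.17
tcp_pos: [0.4564, 0.1593, 0.1048]
tool_rot: [0.657, 0.53, 0.415, -0.339]
force: [0.4, 0.2, 1.0]
finger_gap: 1.001
gripper_force: 0.0
```

```bash
python3 - <<'E'
from h import *
t=telemetry.sense();print(t["q"].round(3),t["tcp_pos"],t["force"])
A=tool(77.8,25); a=A.as_matrix()[:,2]
print(go(MID+.019*a,A))
im=np.zeros((600,800,3),np.uint8)
im[:300]=cv2.resize(crop(cam("scene"),320,120,160,100,5),(800,500))[:300]
im[300:]=crop(cam("top"),160,190,200,100,4)[:300]
s=cam("scene");im[:,:400]=crop(s,340,100,100,150,4)
im[:,400:]=crop(cam("top"),180,190,100,150,4)
cv2.imwrite("pics/pre.png",im)
E
```

```text
[-0.524  0.913  2.107  1.202  1.172 -1.44 ] [0.4563812  0.15927648 0.10475855] [0.40541441 0.17809803 1.00521777]
(array([  1.3,   3.4, 115.1]), array([-0.4,  0.2, -0.2]))
```

View pics/pre.png

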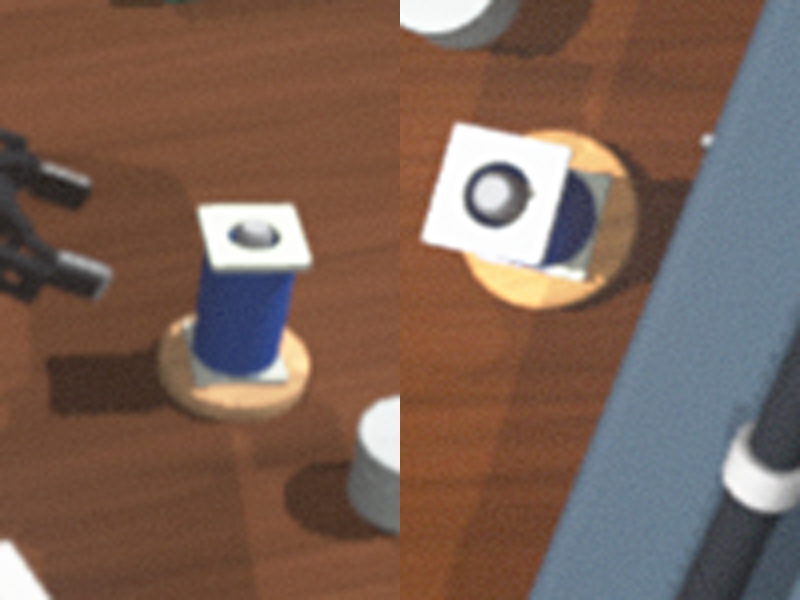

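The gripper is square to the reel, with fingers level with its body on the near side; the reel and post are undisturbed. Advancing.

Request:
move_arm --commands "0 1 20 0 0 0 1; 0 1 40 0 0 0 1; 0 1 60 0 0 0 1; 0 1 80 0 0 0 1; 0 1 80 0 0 0 1"

```text
t: 3.0
tcp_pos: [0.4728, 0.229, 0.0743]
tool_rot: [0.656, 0.532, 0.416, -0.337]
force: [-0.9, 0.2, -0.4]
finger_gap: 0.994
gripper_force: 0.0
```

```bash
python3 - <<'E'
from h import *
t=telemetry.sense();print(t["q"].round(3),t["tcp_pos"],t["force"])
A=tool(77.8,25); a=A.as_matrix()[:,2]
print(go(MID+.019*a,A))
E
```

```text
[-0.349  0.985  2.087  1.399  1.141 -1.496] [0.47278091 0.22904261 0.07430048] [-0.93845474  0.24980388 -0.36053033]
(array([-1.6,  1.5, 37.4]), array([-0.2,  0.2,  0.2]))
```

Request:
move_arm --commands "-1 1.5 14 0 0 0 1; -1.3 1.5 28 0 0 0 1; -1.3 1.5 37 0 0 0 1; -1.3 1.5 37 0 0 0 1; -1.3 1.5 37 0 0 0 0.5" --grip_force 35

```text
t: 3.62
tcp_pos: [0.4806, 0.261, 0.0558]
tool_rot: [0.657, 0.531, 0.416, -0.338]
force: [1.0, 0.4, -0.2]
finger_gap: 0.817
gripper_force: 0.0
```

Request:
move_arm --commands "0 0 0 0 0 0 0.2; 0 0 0 0 0 0 -0.3; 0 0 0 0 0 0 -0.6; 0 0 0 0 0 0 -1; 0 0 0 0 0 0 -1"

```text
t: 4.25
tcp_pos: [0.4807, 0.2609, 0.056]
tool_rot: [0.657, 0.531, 0.416, -0.338]
force: [-1.6, -1.7, 2.2]
finger_gap: 0.684
gripper_force: 43.1
```

```bash
python3 - <<'E'
from h import *
t=telemetry.sense();print(t["q"].round(3),t["tcp_pos"],t["force"],t["finger_gap"],t["gripper_force"])
p=t["tcp_pos"];A=R.from_quat(t["tool_rot"])
for h in(.06,.125): print(go(p+[0,0,h]))
E
```

```text
[-0.268  1.024  2.061  1.485  1.135 -1.507] [0.48071782 0.26085443 0.05604302] [-1.59337618 -1.74796356  2.17531648] 0.6835349477177757 43.0683736782521
(array([ 54.3,  -0.1, -25.6]), np.int64(0))
(array([113.1,  -0.2, -53.2]), np.int64(0))
```

Request:
move_arm --commands "4.5 0 -2 0 0 0 -1; 18 0 -8.5 0 0 0 -1; 36 0 -17 0 0 0 -1; 54 0 -25.6 0 0 0 -1; 72 0 -34 0 0 0 -1"

```text
t: 4.88
tcp_pos: [0.4806, 0.2609, 0.1368]
tool_rot: [0.657, 0.531, 0.416, -0.337]
force: [0.0, -0.1, -1.9]
finger_gap: 0.691
gripper_force: 42.7
```

Request:
move_arm --commands "18 0 -8.5 0 0 0 -1; 36 0 -17 0 0 0 -1; 54 0 -25.6 0 0 0 -1; 72 0 -34 0 0 0 -1; 80 0 -37.5 0 0 0 -1"

```text
t: 5.5
tcp_pos: [0.4806, 0.2611, 0.2252]
tool_rot: [0.656, 0.532, 0.416, -0.337]
force: [-0.2, -0.6, -0.6]
finger_gap: 0.685
gripper_force: 42.8
```

```bash
python3 - <<'E'
from h import *
t=telemetry.sense();print(t["q"].round(3),t["tcp_pos"],t["force"],t["finger_gap"],t["gripper_force"])
A=tool(77.8,115); a=A.as_matrix()[:,2]
for m in([.50,.10,.16],[.42,.08,.16],[.42,.08,.0305]): print(go(np.array(m)+.019*a,A))
im=np.zeros((600,800,3),np.uint8)
im[:,:400]=crop(cam("scene"),340,60,100,150,4)
im[:,400:]=crop(cam("top"),180,190,100,150,4)
cv2.imwrite("pics/lift.png",im)
E
```

```text
[-0.268  0.617  2.069  1.316  1.203 -1.081] [0.48056366 0.26113882 0.22524245] [-0.20756941 -0.61503071 -0.56731369] 0.685126611161819 42.78876663185656
(array([-143.5,   52.4, -111. ]), array([ -0.1, -89.7,   0.2]))
(array([-159. ,  -21.7, -143.7]), array([ -0.1, -89.7,   0.2]))
(array([-276.1,  -21.7,  -88.4]), array([ -0.1, -89.7,   0.2]))
```

View pics/lift.png

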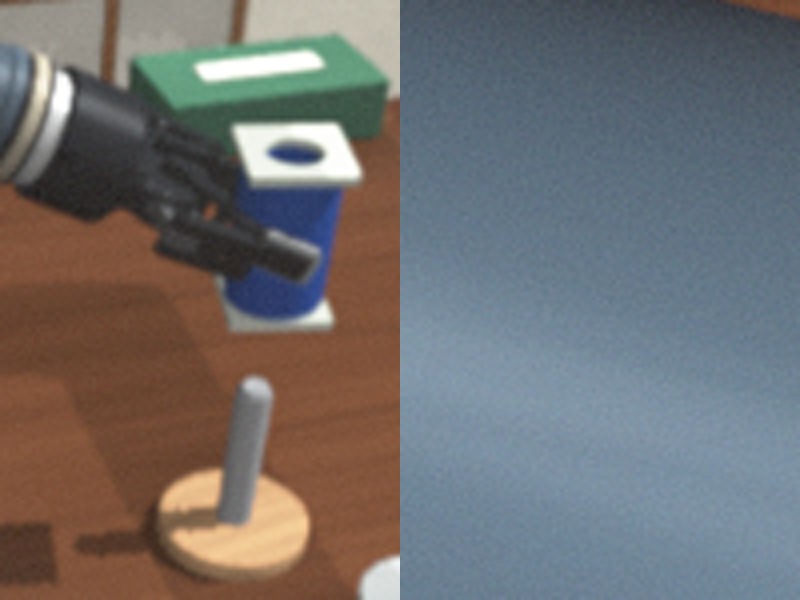

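The reel is clear of the post, upright in the fingers (mid about 0.23 m). Next I turn it onto its side while moving toward the open table.

```bash
python3 - <<'E'
from h import *
A=tool(77.8,70); a=A.as_matrix()[:,2]
print(go(np.array([.474,.16,.235])+.019*a,A))
E
```

```text
(array([-46.9,  14.3, -81.6]), array([ -0.1, -44.7,   0.2]))
```

Request:
move_arm --commands "-4 3 -18 0 -9 0 -1; -12 6 -36 0 -18 0 -1; -22 9 -53 0 -27 0 -1; -34 12 -68 0 -36 0 -1; -47 14 -82 0 -44.7 0.2 -1"

```text
t: 6.22
tcp_pos: [0.4744, 0.1651, 0.2159]
tool_rot: [0.767, 0.619, 0.132, -0.11]
force: [-0.9, 1.0, -2.3]
finger_gap: 0.68
gripper_force: 42.6
```

```bash
python3 - <<'E'
from h import *
t=telemetry.sense();print(t["q"].round(3),t["tcp_pos"])
A=tool(77.8,115); a=A.as_matrix()[:,2]
print(go(np.array([.47,.08,.12])+.019*a,A))
E
```

```text
[-0.098  0.358  1.871  0.436  0.925 -0.152] [0.47435772 0.16513281 0.21591611]
(array([-125. ,   14.3,   75.2]), array([ -0.3, -44.8,   0. ]))
```

Request:
move_arm --commands "-28 3 8 0 -9 0 -1; -56 6 20 0 -18 0 -1; -84 9 36 0 -27 0 -1; -108 12 55 0 -36 0 -1; -125 14.3 75 -0.3 -44.8 0 -1"

```text
t: 6.85
tcp_pos: [0.4687, 0.0727, 0.1017]
tool_rot: [0.76, 0.613, -0.169, 0.136]
force: [0.0, 0.4, -2.3]
finger_gap: 0.685
gripper_force: 42.6
```

```bash
python3 - <<'E'
from h import *
A=tool(77.8,115); a=A.as_matrix()[:,2]
im=np.zeros((600,800,3),np.uint8)
im[:,:400]=crop(cam("scene"),290,60,100,150,4)
im[:,400:]=crop(cam("top"),230,190,100,150,4)
cv2.imwrite("pics/side.png",im)
t=telemetry.sense();print(t["q"].round(3),t["tcp_pos"],t["force"])
print(go(np.array([.47,.08,.04])+.019*a,A))
E
```

```text
[ 0.168  0.653  1.793 -0.503  0.937  0.726] [0.46681308 0.07465833 0.09858592] [-1.26089323  0.36191782 -1.34628015]
(array([30. ,  2.6, 69.6]), array([-0.3, -0.1,  0.4]))
```

View pics/side.png

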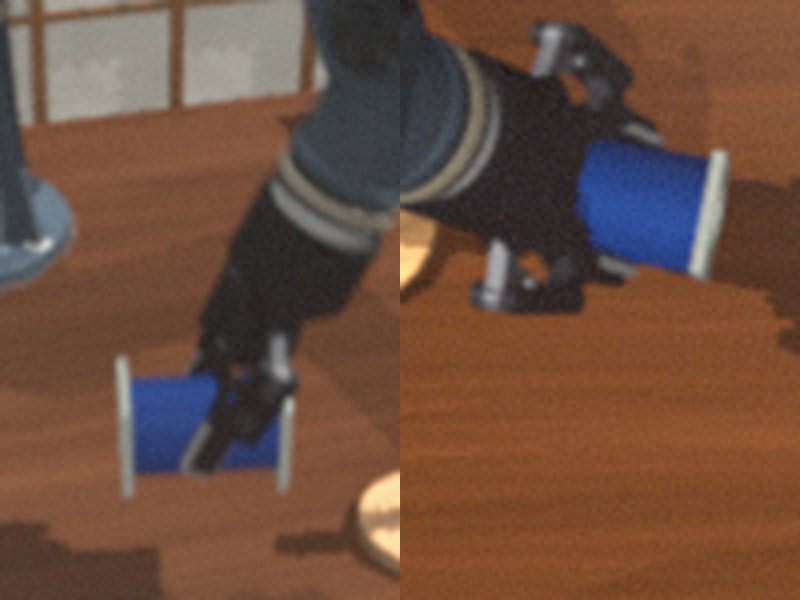

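The reel is held level above open table, axis along the tool azimuth. Lowering.

Request:
move_arm --commands "7 0.6 16 0 0 0 -1; 15 1.2 35 0 0 0 -1; 23 1.8 53 0 0 0 -1; 30 2.6 69.6 0 0 0 -1; 30 2.6 69.6 0 0 0 -1"

```text
t: 7.58
tcp_pos: [0.4709, 0.0705, 0.026]
tool_rot: [0.76, 0.614, -0.167, 0.134]
force: [-0.5, 0.2, -2.5]
finger_gap: 0.685
gripper_force: 42.6
```

```bash
python3 - <<'E'
from h import *
t=telemetry.sense();print(t["q"].round(3),t["tcp_pos"],t["force"])
A=tool(77.8,115); a=A.as_matrix()[:,2]
print([go(np.array([.47,.08,z])+.019*a,A) for z in(.04,.03,.028)])
E
```

```text
[ 0.158  0.786  1.811 -0.575  0.799  0.83 ] [0.47087696 0.07050417 0.02600387] [-0.50656877  0.21705706 -2.45432849]
[(array([ 2.3, -2.9,  2.5]), array([-0.1, -0.2,  0. ])), (array([ 6.5, -2.8, 11.6]), array([-0.1, -0.2,  0. ])), (array([ 7.3, -2.8, 13.4]), array([-0.1, -0.2,  0. ]))]
```

Request:
move_arm --commands "1 0 2.5 0 0 0 -1; 2.1 0 5 0 0 0 -1; 3.2 0 7.5 0 0 0 -1; 4.2 0 10 0 0 0 -1; 4.2 0 10 0 0 0 -1"

```text
t: 8.2
tcp_pos: [0.4714, 0.0706, 0.0161]
tool_rot: [0.76, 0.614, -0.166, 0.135]
force: [-0.5, 0.5, -0.7]
finger_gap: 0.687
gripper_force: 42.6
```

Request:
move_arm --commands "0.2 0 0.5 0 0 0 -1; 0.4 0 1 0 0 0 -1; 0.4 0 1 0 0 0 -1; 0.6 0 1.5 0 0 0 -1; 0.6 0 1.5 0 0 0 -1"

```text
t: 8.82
tcp_pos: [0.4716, 0.0707, 0.0152]
tool_rot: [0.76, 0.614, -0.166, 0.135]
force: [-0.9, 1.9, 4.7]
finger_gap: 0.684
gripper_force: 42.8
```

Request:
move_arm --commands "0.2 0 0.5 0 0 0 -1; 0.4 0 1 0 0 0 -1; 0.4 0 1 0 0 0 -1; 0.6 0 1.5 0 0 0 -1; 0.6 0 1.5 0 0 0 -1"

```text
t: 9.45
tcp_pos: [0.4717, 0.0706, 0.0149]
tool_rot: [0.76, 0.614, -0.166, 0.136]
force: [-0.5, 5.8, 14.6]
finger_gap: 0.68
gripper_force: 42.5
```

Request:
move_arm --commands "-0.4 0 -1 0 0 0 -1; -0.4 0 -1 0 0 0 0.45; -0.4 0 -1 0 0 0 0.6; -0.4 0 -1 0 0 0 1; -0.4 0 -1 0 0 0 1"

```text
t: 10.07
tcp_pos: [0.4714, 0.0704, 0.0138]
tool_rot: [0.76, 0.614, -0.166, 0.135]
force: [0.2, 0.3, 0.3]
finger_gap: 1.001
gripper_force: 0.0
```

```bash
python3 - <<'E'
from h import *
t=telemetry.sense();print(t["q"].round(3),t["tcp_pos"],t["force"],t["finger_gap"])
A=tool(77.8,115); B=tool(77.8,90); p=t["tcp_pos"]; a=A.as_matrix()[:,2]
print(go(p-.12*a,A), go([.47,.08,.16],B))
E
```

```text
[ 0.158  0.809  1.812 -0.59   0.777  0.85 ] [0.47139832 0.07044013 0.0138317 ] [0.21250228 0.33196573 0.3350546 ] 1.0005865062400359
(array([ 6.0e-01,  1.0e-01, -1.2e+02]), array([ 0.1, -0.3,  0. ])) (array([ -52.9,   -3.3, -136.5]), array([ 0. , 24.7,  0. ]))
```

Request:
move_arm --commands "0 0 -15 0 0 0 1; 0 0 -40 0 0 0 1; 0 0 -75 0 0 0 1; 0 0 -110 0 0 0 1; 0 0 -120 0 0 0 1"

```text
t: 10.7
tcp_pos: [0.4834, 0.121, 0.1255]
tool_rot: [0.76, 0.614, -0.164, 0.136]
force: [-0.0, -0.6, -0.2]
finger_gap: 0.997
gripper_force: 0.0
```

```bash
python3 - <<'E'
from h import *
print(go([.45,-.09,.28],tool(77.8,90)))
E
```

```text
(array([-258.2,   12.3,  -51.7]), array([ 0.3, 24.6,  0.1]))
```

Request:
move_arm --commands "-35 2 -35 0 3 0 1; -90 5 -50 0 10 0 1; -148 7 -52 0 17 0 1; -206 10 -52 0 24.6 0 1; -258 12 -52 0 24.6 0 1"

```text
t: 11.32
tcp_pos: [0.4475, -0.0936, 0.2789]
tool_rot: [0.779, 0.627, -0.0, 0.001]
force: [0.5, -0.6, -1.0]
finger_gap: 1.002
gripper_force: 0.0
```

```bash
python3 - <<'E'
from h import *
im=np.zeros((600,800,3),np.uint8)
im[:,:400]=crop(cam("scene"),270,110,100,150,4)
im[:,400:]=crop(cam("top"),240,190,100,150,4)
cv2.imwrite("pics/laid.png",im)
E
```

```text
(no output)
```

View pics/laid.png

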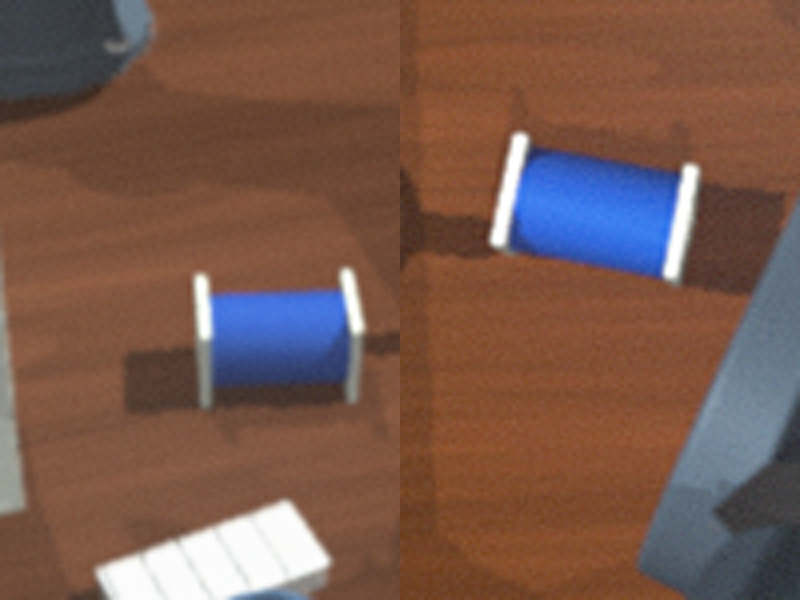

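The reel lies flat on its side on the table, flush. In the top view its corners are about (514,133), (491,246), (699,167), (679,283) in zoom pixels.

```bash
python3 - <<'E'
from h import *
b=cam("top")
q=np.array([(514,133),(491,246),(679,283),(699,167)])
w=onz(b,(q-[400,0])/4-.4+[240,190],.06); c=w.mean(0); d=w[:2].mean(0)-w[2:].mean(0)
az=np.degrees(np.arctan2(d[1],d[0]))
print(w,c,np.linalg.norm(d),az)
B=tool(az,90)
print("above",go([c[0],c[1],.12],B),"grasp",go([c[0],c[1],.012],B))
E
```

```text
[[0.51524819 0.12338603 0.06      ]
 [0.45457019 0.13501545 0.06      ]
 [0.432799   0.03505501 0.06      ]
 [0.49445468 0.02348282 0.06      ]] [0.47426802 0.07923483 0.06      ] 0.10217293184935533 77.97741218087022
above (array([174.4, -12.7, 158.4]), array([ 0.2,  0.2, -0.4])) grasp (array([174.7, -13. , 266.4]), array([ 0.2,  0.2, -0.4]))
```

Request:
move_arm --commands "55 -4 10 0 0 0 1; 110 -8 45 0 0 0 1; 155 -11 95 0 0 0 1; 174.5 -12.8 140 0 0 0 1; 174.5 -12.8 158 0 0 0 1"

```text
t: 12.1
tcp_pos: [0.4691, 0.0859, 0.116]
tool_rot: [0.776, 0.63, -0.004, -0.002]
force: [-0.6, -1.0, 0.0]
finger_gap: 1.001
gripper_force: 0.0
```

```bash
python3 - <<'E'
from h import *
print(go([.474,.0792,.012],tool(77.9,90)),telemetry.sense()["tcp_pos"])
E
```

```text
(array([ -5.2,   7. , 104. ]), array([-0.5,  0.2,  0.3])) [0.46909647 0.08586658 0.11602372]
```

Request:
move_arm --commands "0 2 15 0 0 0 1; 0 2 30 0 0 0 1; 0 2 45 0 0 0 1; 0 2 45 0 0 0 1; 0 2 45 0 0 0 1"

```text
t: 12.72
tcp_pos: [0.4752, 0.0818, 0.0751]
tool_rot: [0.778, 0.628, -0.0, 0.001]
force: [0.4, -0.1, 0.3]
finger_gap: 0.999
gripper_force: 0.0
```

```bash
python3 - <<'E'
from h import *
print(go([.474,.0792,.012],tool(77.9,90)),telemetry.sense()["tcp_pos"],telemetry.sense()["qd"])
E
```

```text
(array([-2.7, -0.8, 63.1]), array([ 0.1,  0.1, -0. ])) [0.47524597 0.08183548 0.07514268] [-0.00243691 -0.00973036 -0.00240214 -0.00143115 -0.00186654  0.00074923]
```

Request:
move_arm --commands "-1.5 -0.8 20 0 0 0 1; -2.7 -0.8 42 0 0 0 1; -2.7 -0.8 63 0 0 0 1; -2.7 -0.8 63 0 0 0 1; -2.7 -0.8 63 0 0 0 0.5"

```text
t: 13.35
tcp_pos: [0.4743, 0.0791, 0.0127]
tool_rot: [0.778, 0.628, -0.0, 0.002]
force: [0.2, 0.2, 0.6]
finger_gap: 0.82
gripper_force: 0.0
```

Request:
move_arm --commands "0 0 0 0 0 0 0.2; 0 0 0 0 0 0 -0.3; 0 0 0 0 0 0 -0.6; 0 0 0 0 0 0 -1; 0 0 0 0 0 0 -1"

```text
t: 13.98
tcp_pos: [0.4745, 0.0791, 0.013]
tool_rot: [0.778, 0.628, 0.0, 0.002]
force: [0.3, 0.5, 6.3]
finger_gap: 0.687
gripper_force: 38.6
```

Request:
move_arm --commands "0 0 -4 0 0 0 -1; 0 0 -20 0 0 0 -1; 0 0 -50 0 0 0 -1; 0 0 -90 0 0 0 -1; 0 0 -120 0 0 0 -1"

```text
t: 14.6
tcp_pos: [0.4736, 0.0794, 0.1341]
tool_rot: [0.778, 0.628, -0.0, 0.002]
force: [0.6, 0.7, -1.3]
finger_gap: 0.683
gripper_force: 38.2
```

```bash
python3 - <<'E'
from h import *
t=telemetry.sense();print(t["q"].round(3),t["tcp_pos"],t["force"],t["finger_gap"])
B=tool(90.8,90)
print(go([.4615,-.169,.16],B),go([.4615,-.169,.02],B))
E
```

```text
[-0.066  0.492  1.884 -0.003  0.763  0.149] [0.47362901 0.07939302 0.13406464] [ 0.58571559  0.74697753 -1.34376483] 0.682503609373319
(array([-245.4,   40.4,  -25.3]), array([  0.1,   0.1, -12.9])) (array([-245.2,   40.1,  114.6]), array([  0.1,   0.1, -12.9]))
```

Request:
move_arm --commands "-40 7 -20 0 0 -2 -1; -95 15 -26 0 0 -5 -1; -150 25 -26 0 0 -8 -1; -205 34 -26 0 0 -11 -1; -245.4 40.4 -25 0 0 -12.9 -1"

```text
t: 15.22
tcp_pos: [0.4612, -0.1712, 0.1584]
tool_rot: [0.703, 0.712, -0.001, 0.002]
force: [0.8, 0.6, -1.7]
finger_gap: 0.679
gripper_force: 38.1
```

Request:
move_arm --commands "0 0 0 0 0 0 -1; 0 0 0 0 0 0 -1; 0 0 3 0 0 0 -1; 0 0 6 0 0 0 -1; 0 0 6 0 0 0 -1"

```text
t: 15.85
tcp_pos: [0.4614, -0.1681, 0.1511]
tool_rot: [0.702, 0.712, -0.001, 0.0]
force: [0.1, -0.1, -1.7]
finger_gap: 0.685
gripper_force: 38.1
```

```bash
python3 - <<'E'
from h import *
t=telemetry.sense();print(t["q"].round(3),t["tcp_pos"],t["force"],t["finger_gap"])
B=tool(90.8,90)
print(go([.4615,-.169,.024],B))
im=np.zeros((600,800,3),np.uint8)
im[:,:400]=crop(cam("scene"),160,80,133,200,3)[:, :400] if 0 else cv2.resize(cam("scene")["image"][80:280,140:273,::-1],(400,600))
im[:,400:]=cv2.resize(cam("top")["image"][130:330,360:493,::-1],(400,600))
cv2.imwrite("pics/overbay.png",im)
E
```

```text
[-0.576  0.474  1.844 -0.002  0.824 -0.589] [ 0.46137312 -0.1681111   0.15108956] [ 0.06323257 -0.0604819  -1.6966434 ] 0.6853246807534297
(array([ -0.7,   0.2, 127.1]), array([-0. ,  0.1,  0. ]))
```

View pics/overbay.png

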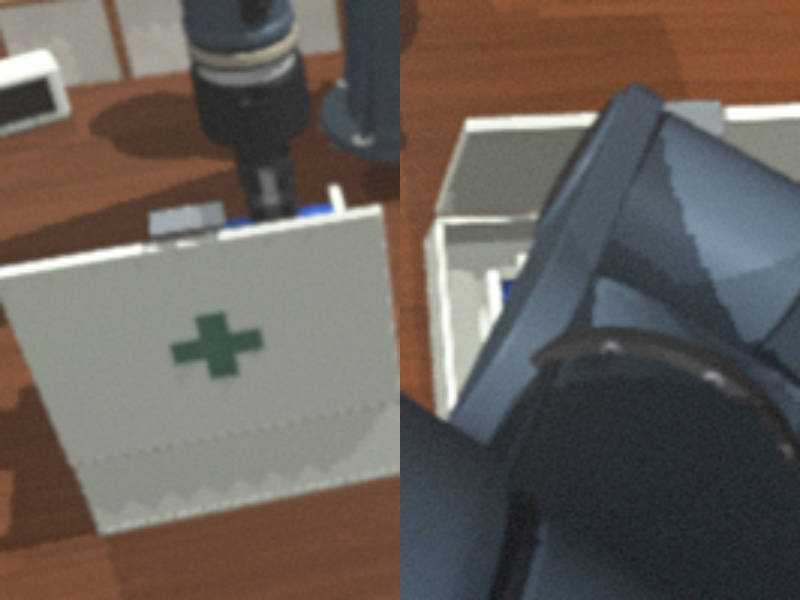

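The reel hangs over the empty bay, its left plate at about px (389,225), inside the bay's walls; the lid is clear behind. Lowering.

Request:
move_arm --commands "-0.3 0 25 0 0 0 -1; -0.7 0.2 55 0 0 0 -1; -0.7 0.2 85 0 0 0 -1; -0.7 0.2 112 0 0 0 -1; -0.7 0.2 124 0 0 0 -1"

```text
t: 16.58
tcp_pos: [0.4615, -0.1697, 0.0262]
tool_rot: [0.702, 0.712, -0.001, 0.0]
force: [0.3, -0.6, -1.1]
finger_gap: 0.689
gripper_force: 38.1
```

Request:
move_arm --commands "0 0 1 0 0 0 -1; 0 0 3 0 0 0 -1; 0 0 5 0 0 0 -1; 0 0 7 0 0 0 -1; 0 0 7 0 0 0 -1"

```text
t: 17.2
tcp_pos: [0.4619, -0.1701, 0.0206]
tool_rot: [0.702, 0.712, -0.001, 0.001]
force: [0.6, -0.6, -0.5]
finger_gap: 0.685
gripper_force: 38.1
```

Request:
move_arm --commands "0 0 0.7 0 0 0 -1; 0 0 1.4 0 0 0 -1; 0 0 2.2 0 0 0 -1; 0 0 3 0 0 0 -1; 0 0 3 0 0 0 -1"

```text
t: 17.82
tcp_pos: [0.4618, -0.1701, 0.018]
tool_rot: [0.702, 0.712, -0.001, 0.001]
force: [-1.0, 0.5, 5.1]
finger_gap: 0.686
gripper_force: 38.8
```

Request:
move_arm --commands "0 0 0.6 0 0 0 -1; 0 0 0.6 0 0 0 0.45; 0 0 0.3 0 0 0 0.6; 0 0 0 0 0 0 0.9; 0 0 0 0 0 0 0.9"

```text
t: 18.45
tcp_pos: [0.4618, -0.17, 0.0173]
tool_rot: [0.702, 0.712, -0.001, 0.001]
force: [-0.1, -0.9, -0.6]
finger_gap: 0.952
gripper_force: 0.0
```

Request:
move_arm --commands "0 0 -8 0 0 0 0.9; 0 0 -25 0 0 0 0.9; 0 0 -60 0 0 0 0.9; 0 0 -110 0 0 0 0.9; 0 0 -160 0 0 0 0.9"

```text
t: 19.08
tcp_pos: [0.4613, -0.1694, 0.1792]
tool_rot: [0.702, 0.712, -0.001, 0.001]
force: [0.4, 0.6, 0.3]
finger_gap: 0.951
gripper_force: 0.0
```

```bash
python3 - <<'E'
from h import *
t=telemetry.sense();print(t["q"].round(3),t["tcp_pos"],t["force"],t["finger_gap"])
E
```

```text
[-0.579  0.427  1.817 -0.002  0.896 -0.59 ] [ 0.46134628 -0.16941684  0.17917002] [0.44300296 0.64191324 0.30698312] 0.950750032559692
```

Request:
move_arm --commands "0 0 -50 0 0 0 0; -5 5 -105 0 0 0 -1; -20 50 -130 0 0 0 -1; -35 105 -133 0 0 0 -1; -50 160 -133 0 0 0 -1"

```text
t: 19.7
tcp_pos: [0.6237, -0.2176, 0.3125]
tool_rot: [0.702, 0.712, -0.0, 0.002]
force: [-0.3, -1.0, 1.3]
finger_gap: 0.004
gripper_force: 0.0
```

```bash
python3 - <<'E'
from h import *
t=telemetry.sense();print(t["q"].round(3),t["tcp_pos"],t["force"],t["finger_gap"])
im=np.zeros((600,800,3),np.uint8)
im[:,:400]=cv2.resize(cam("scene")["image"][80:280,140:273,::-1],(400,600))
im[:,400:]=cv2.resize(cam("top")["image"][130:330,360:493,::-1],(400,600))
cv2.imwrite("pics/inbay.png",im)
E
```

```text
[-0.504  0.504  1.24  -0.002  1.394 -0.516] [ 0.62370546 -0.21757614  0.31247542] [-0.26744697 -1.03923371  1.28054883] 0.00405170583314641
```

View pics/inbay.png

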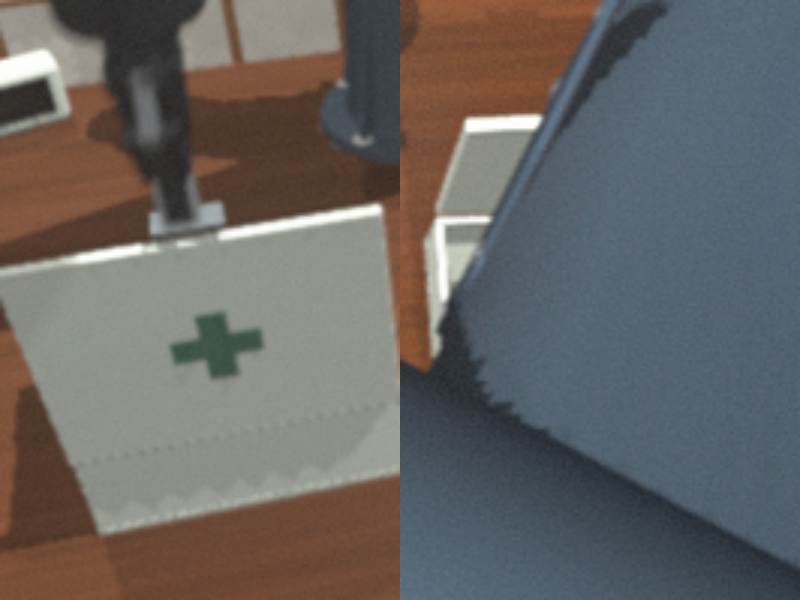

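The gripper hangs behind the lid's free edge, tip at about zoom (177,215) in the scene view. The arm hides the bay in the top view, but the placing readings were consistent. Next I work out the lid-pushing arc.

```bash
python3 - <<'E'
from h import *
B=tool(90.8,90); t=telemetry.sense()
prev=None
A=R.from_quat(t["tool_rot"])
p0=np.array([.623,-.2185,.205]); print("start",go(p0,B))
for th in (94,85,75,65,55,45,35,25,15,8,0):
    r=np.radians(th); d=.13+.03*(94-th)/94; n=.008+.014*np.sin(r)
    p=np.array([.553-d*np.cos(r)+n*np.sin(r),-.2185,.0855+d*np.sin(r)+n*np.cos(r)])
    print(th,p.round(3),(B.inv().apply(p-p0)*1000).round())
E
```

```text
start (array([  0.5,  -3.9, 104.5]), array([0.2, 0.2, 0. ]))
94 [ 0.584 -0.218  0.214] [  1. -39.  -9.]
85 [ 0.563 -0.218  0.22 ] [  1. -60. -15.]
75 [ 0.539 -0.218  0.222] [  1. -84. -17.]
65 [ 0.513 -0.218  0.22 ] [   2. -110.  -15.]
55 [ 0.487 -0.218  0.213] [   2. -136.   -8.]
45 [ 0.463 -0.218  0.201] [   2. -160.    4.]
35 [ 0.44  -0.218  0.184] [   3. -183.   21.]
25 [ 0.421 -0.218  0.162] [   3. -202.   43.]
15 [ 0.406 -0.218  0.137] [   3. -217.   68.]
8 [ 0.398 -0.218  0.117] [   3. -225.   88.]
0 [ 0.393 -0.218  0.094] [   3. -230.  111.]
```

Request:
move_arm --commands "0 0 20 0 0 0 -1; 0 0 50 0 0 0 -1; 0 0 80 0 0 0 -1; 0 0 107 0 0 0 -1; 0 0 107 0 0 0 -1"

```text
t: 20.42
tcp_pos: [0.6198, -0.2162, 0.2014]
tool_rot: [0.702, 0.712, -0.002, -0.002]
force: [-0.9, 0.0, -0.1]
finger_gap: -0.001
gripper_force: 0.0
```

Request:
move_arm --commands "0 -20 -8 0 0 0 -1; 0 -36 -13 0 0 0 -1; 0 -57 -19 0 0 0 -1; 0 -81 -21 0 0 0 -1; 0 -107 -19 0 0 0 -1"

```text
t: 21.05
tcp_pos: [0.5154, -0.2193, 0.2245]
tool_rot: [0.702, 0.712, -0.0, 0.003]
force: [2.2, -0.5, -0.5]
finger_gap: -0.001
gripper_force: 0.6
```

Request:
move_arm --commands "0 -26 7 0 0 0 -1; 0 -50 19 0 0 0 -1; 0 -73 36 0 0 0 -1; 1 -92 58 0 0 0 -1; 1 -100 70 0 0 0 -1"

```text
t: 21.68
tcp_pos: [0.4142, -0.2191, 0.1531]
tool_rot: [0.703, 0.712, -0.001, 0.001]
force: [1.0, 0.6, 0.7]
finger_gap: -0.002
gripper_force: 0.3
```

```bash
python3 - <<'E'
from h import *
t=telemetry.sense();print(t["q"].round(3),t["tcp_pos"],t["force"])
print(go([.398,-.2185,.115]),go([.393,-.2185,.094],tool(90.8,90)))
im=np.zeros((600,800,3),np.uint8)
im[:,:400]=cv2.resize(cam("scene")["image"][80:280,140:273,::-1],(400,600))
im[:,400:]=cv2.resize(cam("top")["image"][130:330,360:493,::-1],(400,600))
cv2.imwrite("pics/lid.png",im)
E
```

```text
[-0.725  0.446  1.897 -0.002  0.796 -0.736] [ 0.41416312 -0.21908282  0.15307399] [0.99934642 0.55186809 0.68669441]
(array([  0.9, -16.2,  38.1]), np.int64(0)) (array([  1. , -21.2,  59.1]), array([ 0. ,  0.2, -0.1]))
```

View pics/lid.png

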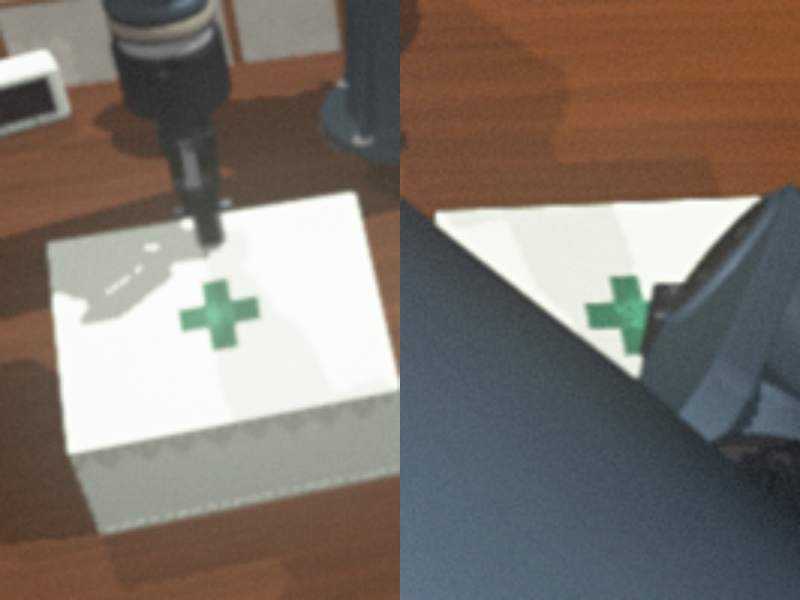

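The lid has come well over and sits about 20° from shut, with the fingertips on its outer face near the front edge at zoom (210,240). Pushing down.

Request:
move_arm --commands "0 -7 15 0 0 0 -1; 0 -13 28 0 0 0 -1; 0 -17 40 0 0 0 -1; 0 -20 50 0 0 0 -1; 0 -21 56 0 0 0 -1"

```text
t: 22.4
tcp_pos: [0.3948, -0.2201, 0.0967]
tool_rot: [0.702, 0.712, -0.001, 0.002]
force: [0.4, 0.5, 0.7]
finger_gap: 0.001
gripper_force: 0.2
```

Request:
move_arm --commands "0 0 1 0 0 0 -1; 0 0 2 0 0 0 -1; 0 0 3 0 0 0 -1; 0 0 4 0 0 0 -1; 0 0 4 0 0 0 -1"

```text
t: 23.02
tcp_pos: [0.3946, -0.2198, 0.0934]
tool_rot: [0.702, 0.712, -0.001, 0.001]
force: [-1.7, 1.3, 9.1]
finger_gap: 0.0
gripper_force: 4.6
```

Request:
move_arm --commands "0 0 0.5 0 0 0 -1; 0 0 1 0 0 0 -1; 0 0 1 0 0 0 -1; 0 0 1 0 0 0 -1; 0 0 1 0 0 0 -1"

```text
t: 23.65
tcp_pos: [0.3946, -0.2198, 0.0933]
tool_rot: [0.702, 0.712, -0.001, 0.002]
force: [-2.1, 2.1, 18.0]
finger_gap: 0.005
gripper_force: 9.0
```

Request:
move_arm --commands "0 0 -5 0 0 0 -1; 0 0 -30 0 0 0 -1; 40 0 -70 0 0 0 -1; 100 0 -120 0 0 0 -1; 160 0 -160 0 0 0 -1"

```text
t: 24.28
tcp_pos: [0.3926, -0.079, 0.2381]
tool_rot: [0.703, 0.711, -0.0, 0.001]
force: [1.8, 0.3, -1.2]
finger_gap: 0.001
gripper_force: 0.0
```

Request:
move_arm --commands "60 10 -5 0 0 0 -1; 120 20 -10 0 0 0 -1; 180 20 -10 0 0 0 -1; 180 20 -10 0 0 0 -1; 180 20 -10 0 0 0 -1"

```text
t: 24.9
tcp_pos: [0.4099, 0.1002, 0.2463]
tool_rot: [0.702, 0.712, -0.001, 0.001]
force: [-0.9, 0.9, -0.6]
finger_gap: 0.002
gripper_force: 0.0
```

```bash
python3 - <<'E'
from h import *
t=telemetry.sense();print(t["tcp_pos"],t["force"])
im=np.zeros((600,800,3),np.uint8)
im[:300,:480]=cv2.resize(cam("scene")["image"][:,:,::-1],(480,300))
im[300:,:480]=cv2.resize(cam("top")["image"][:,:,::-1],(480,300))
im[:,480:]=cv2.resize(cam("scene")["image"][150:280,140:280,::-1],(320,600))
cv2.imwrite("pics/end.png",im)
E
```

```text
[0.40992978 0.10020474 0.24629556] [-0.8528034   0.94165711 -0.61712947]
```

View pics/end.png

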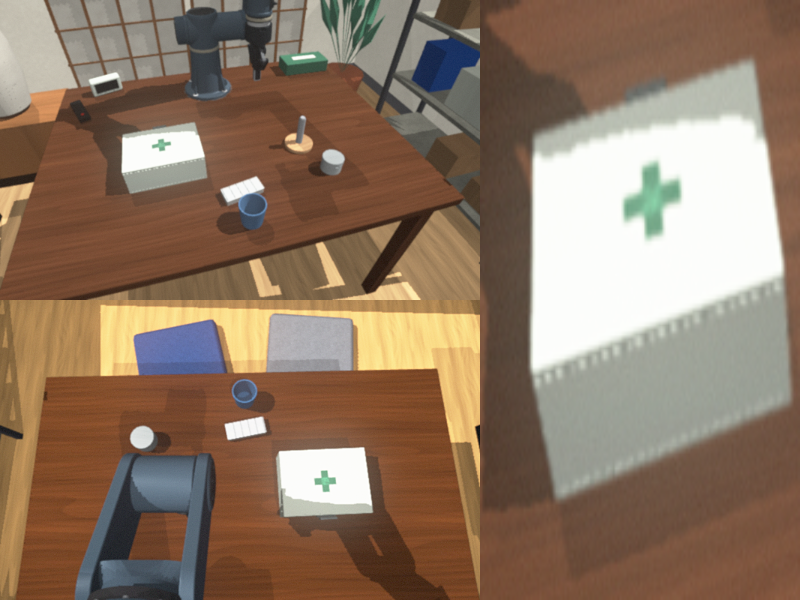

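The lid lies flat and shut on the box, the post is empty, and the cup, tin and pill case are in place. The arm is clear.

```bash
python3 -c "
from station import ticket
print(ticket.sign_off())"
```

```text
the job is handed in; nothing more can be done
None
```

I lifted the reel off its post, laid it on its side on the table and let go, then picked it up again and set it on its side in the box's empty bay. I then pushed the lid shut and handed the job in at about 25 s; the arm hid the bay after I set the reel down, so its resting place there comes from position and contact-force readings, not a picture.

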